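# Lock the keeper bar of a board fixture through its L-shaped gate

### The arm

A 6-joint arm with a two-finger parallel gripper is mounted at the origin on a cart in front of the work surface, level with it; the furniture and walls round the work are solid. World frame = base frame: x ahead of the robot, y to its left, z up, the work surface at z = 0. Lengths are in m, angles in rad, forces in N, time in s.
With the tool pointing down it reaches from about 0.35 to 0.925 m from the base axis. Payload 6.4 kg.
Tool frame: the origin (TCP) lies midway between the tips of the shut fingers; the grasp point (between the pads) lies 19 mm behind it; z points along the fingers, y is the line along which they close (so a half turn about z gives the same grasp; the last joint's range is limited). The gripper opens to 94 mm and grips with 3 to 60 N. Pads are 16 mm wide; open, the fingers measure 119 mm over their backs; the gripper's body (75 mm by 177 mm) begins 78 mm behind the grasp point.
Start: joints at [1.11, 0.245, 1.558, -0, 1.339, -0.174], TCP at [0.184, 0.623, 0.205] pointing down, gripper open.
Joint ranges: [-3.13, 3.13], [-1.02, 2.26], [0.13, 2.54], [-0.95, 4.09], [0.21, 2.88], [-2.74, 2.74]. Speed limits (rad/s): [2.57, 2.57, 3.14, 3.14, 3.14, 3.14].

### API

Orientations are given as a unit quaternion [w, x, y, z].
In Python, from bench import manip gives the robot as it stands.
- The arm moves only by the tool play_rows, never from a script. Its argument "commands" is a list of rows, each a list of 4 numbers: the shift along the tool's x, y, z in m, then the turn about the tool's z in degrees. A call has 1 to 20 rows; each row is the pose to reach, as a shift and turn from the pose commanded when the call began, along the tool's axes at that moment; what a row does not reach only later rows make up. A row lasts 1/12 s, in which the tool goes at most 41.7 mm and 7.16 degrees, less where a joint would pass 70% of its speed; a pose out of reach is approached as far as the arm can. A call with a gripper value outside its range is refused whole. "fingers" is the finger opening in m, from 0 to 0.094, set as the call begins (left out, the last holds). The fingers move at their own pace and stop on an object; the grip force is fixed at half the most. Time passes only in rows, so rows that repeat a pose let the fingers close. It gives the time, the measured TCP pose, the force, the opening and the grip force at its end, in the units of the state.
- manip.get_state(): the state, without advancing time (a new reading comes with each control period).
- manip.read_camera(name): name is "scene" or "top" or "wrist"; returns the picture (384x512x3 uint8, red, green, blue); there is no depth.
- manip.camera_info(name): a dict with "mtx" (3x3 intrinsics, pixels), "pose" (4x4, takes a point from camera to world coordinates). Camera axes: x right, y down, z forward; pixel columns grow to the right and rows downward; lengths in m; the calibration is good to about 2 mm. The wrist camera is an equidistant fisheye: a pixel r from the principal point sees the ray r / f radians off the axis. A picture is of the moment at which its call begins: read the wrist's pose just before it. camera_info takes no time and is no camera call; for the wrist camera it gives the pose at the moment of the call.
- manip.close_job(): hands the job in; it is judged then, once.
The state is a dict: "time": time; "joints": joint angles; "dq": joint speeds; "tau": joint torques, N m; "ee_pos": TCP position; "eef_rot": TCP orientation; "ft_force": force on the tool from outside, world axes, zero at the start; "ft_torque": the same for the moment, N m; "finger_gap": opening from 0.0 (shut) to 1.0 (fully open); "gripper_force": force on a finger pad.
Only numpy, scipy, OpenCV 4.12 (cv2) and the standard library are available. Lean on these libraries where they do the work, as an engineer would, in place of code of your own. Each camera call takes 0.05 s, during which the arm holds its last target. There are 200 camera calls.

### The job

Lock the relay board into its fixture: with the fingers, push the red knob along the long leg of the L-shaped slot to the corner, then push it sideways into the short leg, fully home at the end with the green mark, and take the hand away. Only push the knob, do not pinch it between the fingers, and do not disturb the relay board or the loose things on the bench.

Things in the scene. Friction and masses are not known exactly. Their poses are not given: they have to be found in the camera images.
- fixture: fixed blue board fixture on four feet, base slab (45 to 57 mm up) over x -57 to 153, y -52 to 52 mm. Origin on the bench under the middle of its aluminium gate plate (x -55 to 55, y -50 to 50 mm, top 97 mm above the bench). x runs along the slot's long leg, away from the robot, towards the relay board; y along the short leg, to the left seen along x; z up
- slot_start (a point): on the plate's top, 97 mm above the bench: centre line of the 15 mm wide L-shaped slot at the near end of its long leg, at x -30, y -15 mm of the fixture; axes as the fixture
- slot_corner (a point): as slot_start, at the square corner of the slot: x 30, y -15 mm of the fixture
- slot_end (a point): as slot_start, at the closed end of the short leg, 17 mm short of a green mark on the plate: where the knob's axis must end; x 30, y 15 mm of the fixture
- knob_mid (a point): centre, 118 mm above the bench, of the upright square knob with red sides, 30 x 30 mm, sides 100 to 136 mm above the bench, black cap to 139 mm. It stands on a 12 mm pin in the slot (1.5 mm play each side), 2.5 mm above the plate. It cannot turn, tip or come out and stays where left; 2 to 4 N moves it along a leg; the slot's walls stop it hard. Axes as the fixture
- bolt (a joint): travel in m of the knob, with the flat steel keeper bar under the plate, along the fixture's x: 0 at the near end of the long leg, 0.060 at the corner (stops at about 0.0615). The bar reaches out over the board as this grows
- knob (a joint): travel in m of the knob along the fixture's y into the short leg: 0 in the long leg, 0.030 at the end of the short leg (stops at about 0.0315). It can leave 0 only at the corner
- relay_board: loose green relay board, 62 x 68 x 20 mm, lying in the fixture's nest beyond the gate plate on the base slab, 57 mm above the bench; origin at the centre of its underside. The keeper bar passes 2 mm above it. Leave alone
- face_near: red face of the knob that looks to the fixture's -x, 36 mm tall, its surface 15 mm from the knob's axis; origin on the knob's axis at bench level, axes as the fixture
- face_far: red face of the knob that looks to the fixture's +x, 36 mm tall, its surface 15 mm from the knob's axis; origin on the knob's axis at bench level, axes as the fixture
- face_left: red face of the knob that looks to the fixture's +y, 36 mm tall, its surface 15 mm from the knob's axis; origin on the knob's axis at bench level, axes as the fixture
- face_right: red face of the knob that looks to the fixture's -y, 36 mm tall, its surface 15 mm from the knob's axis; origin on the knob's axis at bench level, axes as the fixture
- capacitor_0: loose blue capacitor, 35 mm dia x 52 mm, standing; origin at the centre of its underside, on the bench. Leave alone.
- inductor: loose ring inductor wound with copper wire, 48 mm dia x 17 mm, lying flat; origin at the centre of its underside, on the bench. Leave alone.
- terminal_1: loose green terminal strip, 20 x 46 x 18 mm; origin at the centre of its underside, on the bench. Leave alone.
- marker: loose blue marker pen, 16 x 137 x 17 mm, lying; origin at the centre of its underside, on the bench. Leave alone.

How it is judged:
By the outcome, as a careful person would: the job done as asked, in the order asked, and still so for the second after the job is handed in, with the robot touching nothing.
It also fails if it takes over 45 s, if anything falls off the work surface, if the arm or the gripper's body presses on something with over 40 N, if the wrist force passes 120 N, or if a joint passes its speed limit or range.

## Working session

There is one attempt and no reset: what is moved stays moved. The work goes in short steps, Python scripts to look and compute and a tool call to move; the robot and the scene stay as the last step left them, time stands still between calls to the robot, and variables do not carry over. Pictures are saved under pics/ and viewed, at most 10 in all, crops included, and the job is handed in when it is done.

Besides the shell and the picture viewer there is one more tool, called by a JSON object that holds its "method" and its "body". play_rows: Moves the arm, as the interface text tells. Its arguments: {"type":"object","properties":{"commands":{"type":"array","items":{"type":"array","items":{"type":"number"}}},"fingers":{"type":"number"}},"required":["commands"]}

```bash
mkdir -p pics; python3 - <<'E'
from bench import manip
import cv2,numpy as np
np.set_printoptions(precision=4,suppress=True)
for n in ("scene","top"):
    im=manip.read_camera(n); cv2.imwrite(f"pics/{n}0.png",im[:,:,::-1])
    i=manip.camera_info(n); print(n,i["mtx"],i["pose"])
s=manip.get_state(); print(s["time"],s["ee_pos"],s["eef_rot"],s["finger_gap"])
E
```

```text
scene [[425.512    0.     256.8951]
 [  0.     425.512  195.1334]
 [  0.       0.       1.    ]] [[-0.4523 -0.6833  0.5732  0.0565]
 [-0.8919  0.3445 -0.2931  0.0136]
 [ 0.0028 -0.6438 -0.7652  0.8152]
 [ 0.      0.      0.      1.    ]]
top [[365.941    0.     258.3763]
 [  0.     365.941  197.3858]
 [  0.       0.       1.    ]] [[-0.0179 -0.9836  0.1796  0.4397]
 [-0.9995  0.013  -0.0279 -0.2493]
 [ 0.0251 -0.18   -0.9833  0.9403]
 [ 0.      0.      0.      1.    ]]
0.1 [0.1836 0.623  0.2045] [-0.0003  0.1429  0.9897 -0.0008] 1.0024100498417168
```

View pics/scene0.png

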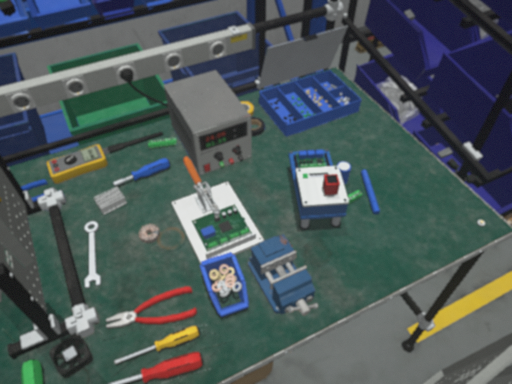

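View pics/top0.png

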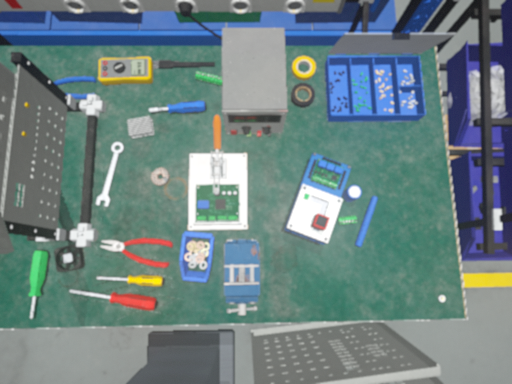

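Both views show the fixture: in top, the plate is at about (316,212), the knob at (320,221), the board end at (327,172), the capacitor at (354,192), the terminal at (347,219) and the marker at (367,222).

```bash
cat > h.py <<'E'
from bench import manip
import cv2,numpy as np
np.set_printoptions(precision=4,suppress=True)
def cast(info,px,z):
    K,T=info["mtx"],info["pose"]; px=np.atleast_2d(px)
    d=np.c_[(px-K[:2,2])/[K[0,0],K[1,1]],np.ones(len(px))]@T[:3,:3].T
    return T[:3,3]+d*((z-T[2,3])/d[:,2])[:,None]
def big(m):
    c=max(cv2.findContours(m.astype(np.uint8),cv2.RETR_EXTERNAL,cv2.CHAIN_APPROX_NONE)[0],key=cv2.contourArea); return c
E
python3 - <<'E'
from h import *
rois={"top":(270,140,110,120),"scene":(270,140,120,100)}
out=[]
for n,(x,y,w,h) in rois.items():
    im=cv2.imread(f"pics/{n}0.png"); c=im[y:y+h,x:x+w]; i=manip.camera_info(n)
    hsv=cv2.cvtColor(c,cv2.COLOR_BGR2HSV)
    white=(hsv[...,1]<50)&(hsv[...,2]>150)
    hull=cv2.convexHull(big(white)); r=cv2.minAreaRect(hull)
    ap=cv2.approxPolyDP(hull,4,True)[:,0]+[x,y]
    P=cast(i,ap.astype(float),.097); print(n,"plate",ap.tolist(),P[:,:2].tolist())
    red=((hsv[...,0]<8)|(hsv[...,0]>172))&(hsv[...,1]>120)&(hsv[...,2]>60)
    b=big(red)[:,0]+[x,y]; print(" red",b.min(0),b.max(0),b.mean(0), cast(i,b.mean(0),.125))
    out.append(cv2.resize(c,(w*5,h*5),interpolation=cv2.INTER_CUBIC) if n=="top" else cv2.resize(c,(w*4,h*4),interpolation=cv2.INTER_CUBIC))
cv2.imwrite("pics/ctop.png",out[0]);cv2.imwrite("pics/cscene.png",out[1])
E
```

```text
top plate [[302, 184], [343, 199], [327, 244], [286, 228]] [[0.6244966133121803, -0.3770431094564175], [0.5871576139985069, -0.4725168164391264], [0.48255370440607986, -0.4291912347987503], [0.5208574250040277, -0.33581665741546834]]
 red [316 216] [317 217] [316.3333 216.3333] [[ 0.5434 -0.4023  0.125 ]]
scene plate [[348, 163], [347, 202], [303, 204], [296, 168]] [[0.5860641939754833, -0.4980585588672512], [0.4886901372933533, -0.4279049118046], [0.5270357320487149, -0.33943046037758484], [0.6271428011001073, -0.38032127767191315]]
 red [325 175] [338 193] [330.3548 184.1774] [[ 0.5295 -0.407   0.125 ]]
```

View pics/ctop.png

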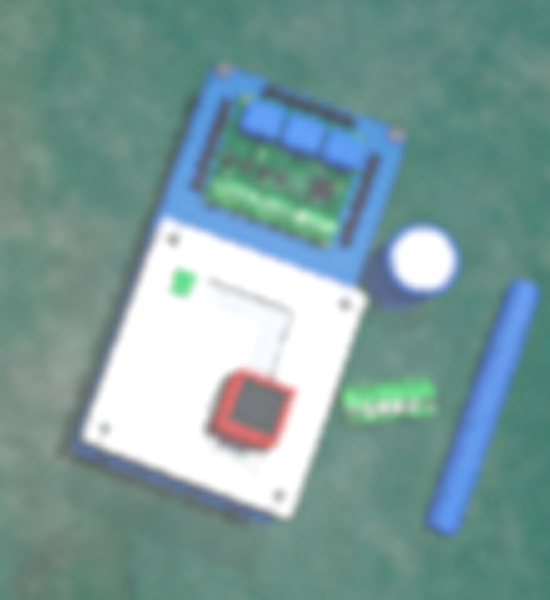

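View pics/cscene.png

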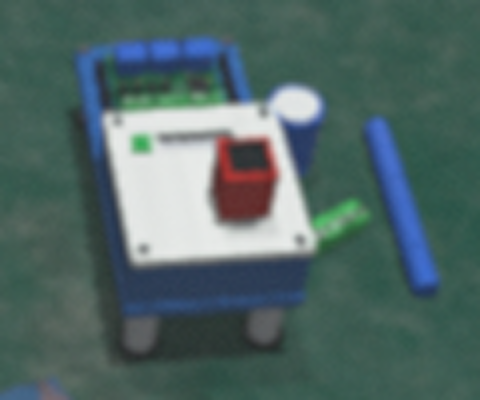

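The top crop shows the plate corners at crop pixels (160,215), (368,296), (292,520) and (82,437). The cap centre is at (262,401) and the green mark at (182,282). The knob stands on the near leg of the L. Next I'll compute the poses and check the height of the frame on the left before sweeping across.

```bash
python3 - <<'E'
from h import *
t,s=manip.camera_info("top"),manip.camera_info("scene")
tp=lambda p:np.array(p)/5+[270,140]-.4
sp=lambda p:np.array(p)/4+[270,140]-.4
def frame(P):
    c=P.mean(0)[:2]; v=(P[0]+P[1]-P[2]-P[3])[:2]; w=(P[0]+P[3]-P[1]-P[2])[:2]
    return c,np.degrees([np.arctan2(v[1],v[0]),np.arctan2(w[1],w[0])-np.pi/2]),np.linalg.norm(v)/2,np.linalg.norm(w)/2
ft=frame(cast(t,tp([(160,215),(368,296),(292,520),(82,437)]),.097))
fs=frame(cast(s,sp([(103,115),(272,100),(316,245),(130,264)]),.097))
print(ft,fs)
kt=cast(t,tp((262,401)),.139)[0]; ks=cast(s,sp((250,155)),.139)[0]
print("cap",kt,ks)
for f in(ft,fs):
    a=np.radians(-22);R=np.array([[np.cos(a),-np.sin(a)],[np.sin(a),np.cos(a)]])
    print("knob in fixture",[R.T@(k[:2]-f[0])*1000 for k in(kt,ks)])
    print("mark",R.T@(cast(t,tp((182,282)),.097)[0,:2]-f[0])*1000)
P=lambda i:i["mtx"]@np.linalg.inv(i["pose"])[:3]
for n,a,b in[("clampA",(91,104),(50,198)),("clampB",(83,235),(80,320)),("panelNearTop?",(60,98),(8,165)),("psu corner",(285,122),(250,140))]:
    X=cv2.triangulatePoints(P(t),P(s),np.array(a,float).reshape(2,1),np.array(b,float).reshape(2,1)); print(n,(X[:3]/X[3]).ravel())
print("edge",cast(t,[(230,328),(40,328)],0))
E
```

```text
(array([ 0.5555, -0.4042]), array([-21.3827, -22.5754]), np.float64(0.1121856762681377), np.float64(0.10421273674540418)) (array([ 0.5584, -0.405 ]), array([-22.0518, -19.5889]), np.float64(0.11094936995199929), np.float64(0.10204569395339586))
cap [ 0.5337 -0.4119  0.139 ] [ 0.5323 -0.4111  0.139 ]
knob in fixture [array([-17.3235, -15.3028]), array([-18.9737, -15.1317])]
mark [30.0002 32.4229]
knob in fixture [array([-20.2478, -15.6202]), array([-21.8981, -15.4491])]
mark [27.0758 32.1054]
clampA [0.8608 0.1595 0.029 ]
clampB [0.519  0.1603 0.0256]
panelNearTop? [0.8136 0.178  0.1864]
psu corner [ 0.7945 -0.3442  0.0623]
edge [[ 0.2873 -0.2007  0.    ]
 [ 0.2973  0.258   0.    ]]
```

```bash
python3 - <<'E'
from h import *
im=manip.read_camera("wrist"); cv2.imwrite("pics/w0.png",im[:,:,::-1])
i=manip.camera_info("wrist");print(i["mtx"],i["pose"])
E
```

```text
[[297.3186   0.     258.9893]
 [  0.     297.3186 194.5484]
 [  0.       0.       1.    ]] [[ 0.2831  0.9226  0.2621  0.1072]
 [ 0.9591 -0.2718 -0.079   0.6469]
 [-0.0016  0.2738 -0.9618  0.3834]
 [ 0.      0.      0.      1.    ]]
```

View pics/w0.png

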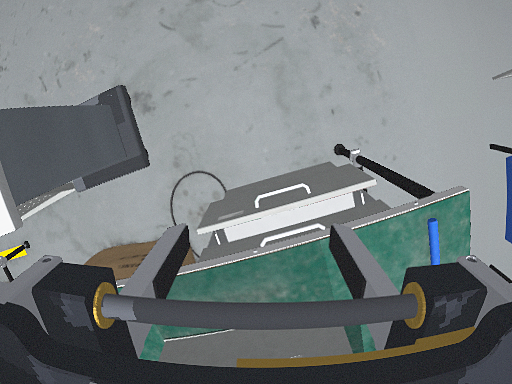

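Top view gives the fixture centre at about (0.5555, -0.404) with yaw about -22°. The knob sits at x of about -18, y -15 mm, so the bolt is already about 12 mm in. The wrist camera sits on tool +x. I'll lift, close the fingers and swing over via a waypoint clear of the panel.

{"method": "play_rows", "body": {"commands": [[0,0,-0.04,0],[0,0,-0.08,0],[0,0,-0.12,0],[0,0,-0.16,0],[0,0,-0.18,0],[-0.0255,-0.0315,-0.18,0],[-0.051,-0.063,-0.18,0],[-0.0765,-0.0945,-0.18,0],[-0.102,-0.126,-0.18,0],[-0.1275,-0.1575,-0.18,0],[-0.153,-0.189,-0.18,0],[-0.1785,-0.2205,-0.18,0],[-0.204,-0.252,-0.18,0],[-0.2295,-0.2835,-0.18,0],[-0.255,-0.315,-0.18,0],[-0.2805,-0.3465,-0.18,0],[-0.306,-0.378,-0.18,0],[-0.3315,-0.4095,-0.18,0],[-0.3555,-0.4405,-0.18,0],[-0.3555,-0.4405,-0.18,0]], "fingers": 0}}

```text
time: 1.82
ee_pos: [0.4017, 0.0952, 0.3847]
eef_rot: [-0.0, 0.147, 0.989, -0.001]
ft_force: [-0.3, 0.1, -0.7]
finger_gap: 0.006
gripper_force: 0.0
```

{"method": "play_rows", "body": {"commands": [[-0.018,-0.035,0,1],[-0.036,-0.07,0,2],[-0.054,-0.105,0,3],[-0.072,-0.14,0,4],[-0.09,-0.175,0,5],[-0.108,-0.21,0,5.6],[-0.126,-0.245,0,5.6],[-0.144,-0.28,0,5.6],[-0.162,-0.315,0,5.6],[-0.18,-0.35,0,5.6],[-0.198,-0.385,0,5.6],[-0.216,-0.42,0,5.6],[-0.231,-0.449,0,5.6],[-0.231,-0.449,0.04,5.6],[-0.231,-0.449,0.08,5.6],[-0.231,-0.449,0.12,5.6],[-0.231,-0.449,0.145,5.6],[-0.231,-0.449,0.145,5.6],[-0.231,-0.449,0.145,5.6]]}}

```text
time: 3.4
ee_pos: [0.4947, -0.3945, 0.2392]
eef_rot: [-0.001, 0.191, 0.982, 0.001]
ft_force: [0.1, 0.4, 0.7]
finger_gap: 0.006
gripper_force: 0.0
```

```bash
cat >> h.py <<'E'
def wcast(info,px,z):
    K,T=info["mtx"],info["pose"]; px=np.atleast_2d(px)
    v=(px-K[:2,2])/K[0,0]; r=np.linalg.norm(v,axis=1,keepdims=True)
    d=np.c_[v/r*np.sin(r),np.cos(r)]@T[:3,:3].T
    return T[:3,3]+d*((z-T[2,3])/d[:,2])[:,None]
E
python3 - <<'E'
from h import *
i=manip.camera_info("wrist")
im=manip.read_camera("wrist"); cv2.imwrite("pics/w1.png",cv2.resize(im[:,:,::-1],(768,576)))
cv2.imwrite("w1raw.png",im[:,:,::-1]); np.savez("w1.npz",mtx=i["mtx"],pose=i["pose"])
s=manip.get_state(); print(s["ee_pos"],s["eef_rot"],s["joints"],s["time"]);print(i["pose"])
E
```

```text
[ 0.4956 -0.3956  0.2419] [ 0.0006  0.1908  0.9816 -0.0004] [-0.8522  0.1799  1.5666  0.0001  1.3936 -2.0391] 3.45
[[ 0.3748  0.8922  0.252   0.421 ]
 [ 0.9271 -0.3611 -0.1003 -0.364 ]
 [ 0.0015  0.2712 -0.9625  0.4182]
 [ 0.      0.      0.      1.    ]]
```

View pics/w1.png

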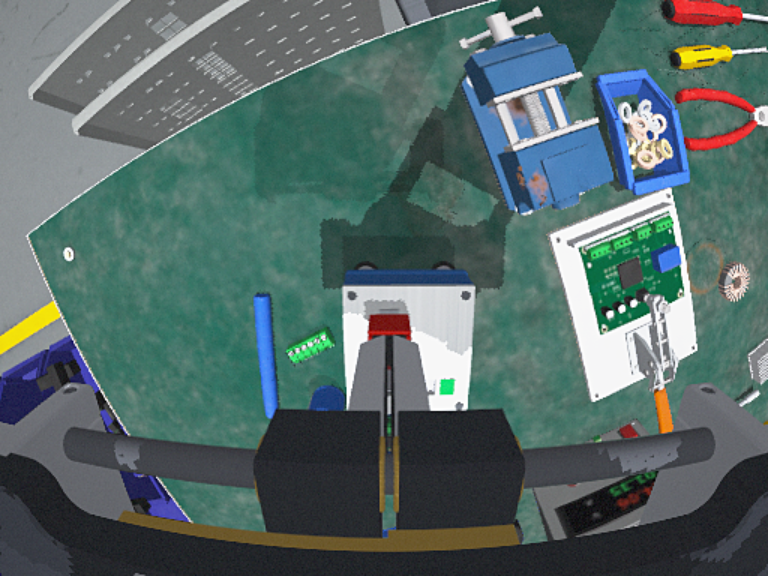

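The view from behind shows the plate's near edge at row 285, columns 343 to 475 (1.5x scale). The knob's red near face is at columns 369–410, rows 315–338, with the fingers in front of it in line. I'll measure these precisely.

```bash
python3 - <<'E'
from h import *
i=dict(np.load("w1.npz")); im=cv2.imread("w1raw.png"); hsv=cv2.cvtColor(im,cv2.COLOR_BGR2HSV)
red=((hsv[...,0]<8)|(hsv[...,0]>172))&(hsv[...,1]>120)&(hsv[...,2]>60)
roi=np.zeros_like(red);roi[190:280,225:325]=1
b=big(red&roi)[:,0]; print("red",b.min(0),b.max(0))
wh=(hsv[...,1]<50)&(hsv[...,2]>120)&roi
ys,xs=np.nonzero(wh);
cols=[c for c in range(236,312) if wh[:,c].any()]; e=np.array([[c,np.nonzero(wh[:,c])[0].min()-.5] for c in cols])
Lr=np.array([[np.nonzero(wh[r])[0].min()-.5,r] for r in range(205,260)]);Rr=np.array([[np.nonzero(wh[r])[0].max()+.5,r] for r in range(205,260)])
a=np.radians(-22);R=np.array([[np.cos(a),-np.sin(a)],[np.sin(a),np.cos(a)]]);C=np.array([.5555,-.4042])
F=lambda px,z:(wcast(i,px,z)[:,:2]-C)@R*1000
for n,q in(("near",e),("right",Lr),("left",Rr)):
    p=F(q,.097); l=cv2.fitLine(p.astype(np.float32),cv2.DIST_HUBER,0,.01,.01).ravel(); print(n,np.median(p,0),"dir",np.degrees(np.arctan2(l[1],l[0])))
g=(hsv[...,0]>45)&(hsv[...,0]<80)&(hsv[...,1]>150)&(hsv[...,2]>120)&roi
print("mark",F(np.argwhere(g)[:,::-1].mean(0),.097))
x0,x1=b[:,0].min()-.5,b[:,0].max()+.5; yt,yb=b[:,1].min()-.5,b[:,1].max()+.5
print("bottom edge",F([[x0,yt],[x1,yt]],.1),"top edge",F([[x0,yb],[x1,yb]],.136))
s=manip.get_state(); print("tcp",(s["ee_pos"][:2]-C)@R*1000)
E
```

```text
red [245 210] [273 226]
near [-55.0759   3.5831] dir 89.986145
right [ -3.5464 -48.0445] dir 0.3733236
left [-3.0712 53.2759] dir -1.2612355
mark [[30.572  34.4784]]
bottom edge [[-32.5244 -29.0217]
 [-32.5022   3.7448]] top edge [[-26.2976 -27.5114]
 [-26.2747   2.1242]]
tcp [-58.79   -14.4509]
```

The wrist view agrees in x and yaw; its y reads about 2 mm higher, which is within calibration. The knob axis is at x of about -17.5, and the shut fingers are centred 18 mm behind the face. I'll descend and start the push.

{"method": "play_rows", "body": {"commands": [[0,0,0.035,0],[0,0,0.07,0],[0,0,0.105,0],[0,0,0.125,0],[0,0,0.131,0],[0,0,0.131,0],[-0.006,0,0.131,0],[-0.012,0,0.131,0],[-0.016,0,0.131,0],[-0.02,0,0.131,0],[-0.024,0,0.131,0],[-0.028,0,0.131,0],[-0.03,0,0.131,0]]}}

```text
time: 4.53
ee_pos: [0.5231, -0.4072, 0.1097]
eef_rot: [0.0, 0.191, 0.982, -0.0]
ft_force: [-2.0, 1.1, 1.1]
finger_gap: 0.001
gripper_force: 1.1
```

{"method": "play_rows", "body": {"commands": [[-0.004,0,0,0],[-0.008,0,0,0],[-0.012,0,0,0],[-0.016,0,0,0],[-0.02,0,0,0],[-0.024,0,0,0],[-0.028,0,0,0],[-0.031,0,0,0],[-0.033,0,0,0],[-0.033,0,0,0],[-0.033,0,0,0]]}}

```text
time: 5.45
ee_pos: [0.5536, -0.4193, 0.1093]
eef_rot: [0.0, 0.191, 0.982, -0.0]
ft_force: [0.7, 0.3, 0.1]
finger_gap: 0.007
gripper_force: 0.0
```

```bash
python3 - <<'E'
from h import *
s=manip.get_state();C=np.array([.5555,-.4042]);a=np.radians(-22);R=np.array([[np.cos(a),-np.sin(a)],[np.sin(a),np.cos(a)]])
print("tcp",(s["ee_pos"][:2]-C)@R*1000,"f",s["ft_force"][:2]@R,s["eef_rot"])
im=manip.read_camera("top")[:,:,::-1]; c=im[140:260,270:380]
cv2.imwrite("pics/ctop2.png",cv2.resize(c,None,fx=5,fy=5,interpolation=cv2.INTER_CUBIC))
E
```

```text
tcp [  3.9011 -14.7464] f [0.5135 0.5191] [ 0.0005  0.1911  0.9816 -0.0001]
```

View pics/ctop2.png

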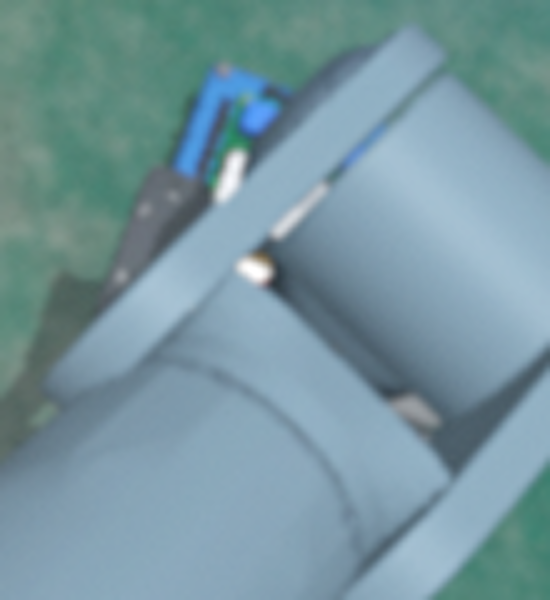

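The arm covers the plate in the top view, so I'll find the far wall by force.

{"method": "play_rows", "body": {"commands": [[-0.001,0,0,0],[-0.002,0,0,0],[-0.003,0,0,0],[-0.0035,0,0,0]]}}

```text
time: 5.83
ee_pos: [0.5563, -0.4205, 0.1094]
eef_rot: [-0.0, 0.191, 0.982, 0.0]
ft_force: [-1.6, 0.6, 0.9]
finger_gap: 0.002
gripper_force: 1.0
```

{"method": "play_rows", "body": {"commands": [[-0.0005,0,0,0],[-0.001,0,0,0],[-0.0015,0,0,0],[-0.002,0,0,0]]}}

```text
time: 6.17
ee_pos: [0.558, -0.4212, 0.1094]
eef_rot: [-0.0, 0.191, 0.982, 0.0]
ft_force: [-3.9, 1.7, 1.5]
finger_gap: 0.008
gripper_force: 2.1
```

{"method": "play_rows", "body": {"commands": [[-0.0005,0,0,0],[-0.001,0,0,0],[-0.001,0,0,0]]}}

```text
time: 6.42
ee_pos: [0.5581, -0.4212, 0.1094]
eef_rot: [-0.002, 0.191, 0.982, 0.001]
ft_force: [-5.9, 3.7, 2.9]
finger_gap: 0.005
gripper_force: 3.6
```

The hand has stopped against the far wall with 7 N on it, at TCP fixture x of 8.8 mm. That matches the corner stop at about 31.5. I'll back off, go round to the right face and line up.

{"method": "play_rows", "body": {"commands": [[0.005,0,0,0],[0.015,0,0,0],[0.022,0,0,0],[0.022,-0.01,0,0],[0.022,-0.025,0,0],[0.022,-0.038,0,0],[0.022,-0.038,0,0],[0.01,-0.038,0,0],[-0.005,-0.038,0,0],[-0.017,-0.038,0,0],[-0.02,-0.038,0,0],[-0.02,-0.038,0,0]]}}

```text
time: 7.42
ee_pos: [0.5639, -0.4649, 0.1092]
eef_rot: [0.0, 0.191, 0.982, -0.0]
ft_force: [-0.1, 0.7, 0.0]
finger_gap: 0.008
gripper_force: 0.0
```

```bash
python3 - <<'E'
from h import *
s=manip.get_state();C=np.array([.5555,-.4042]);a=np.radians(-22);R=np.array([[np.cos(a),-np.sin(a)],[np.sin(a),np.cos(a)]])
print("tcp",(s["ee_pos"][:2]-C)@R*1000,s["ee_pos"][2],"f",s["ft_force"][:2]@R,s["eef_rot"])
im=manip.read_camera("wrist")[:,:,::-1]
cv2.imwrite("pics/w2.png",cv2.resize(im[150:310,150:370],None,fx=3,fy=3))
E
```

```text
tcp [ 30.5394 -53.1734] 0.10919121756612198 f [-0.3369  0.6189] [ 0.0001  0.1911  0.9816 -0.    ]
```

View pics/w2.png

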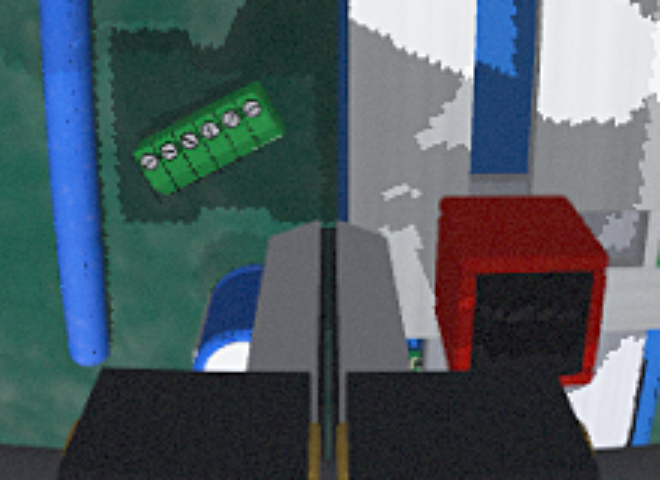

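The knob is at the corner with the short leg opening to image right, at about (640,290). The fingers are beside its right face, clear of the capacitor. I'll push in +y.

{"method": "play_rows", "body": {"commands": [[0,0.004,0,0],[0,0.008,0,0],[0,0.011,0,0],[0,0.014,0,0],[0,0.017,0,0],[0,0.02,0,0],[0,0.022,0,0],[0,0.022,0,0]]}}

```text
time: 8.13
ee_pos: [0.5716, -0.4436, 0.1095]
eef_rot: [-0.0, 0.191, 0.982, 0.0]
ft_force: [-2.2, -1.2, -0.5]
finger_gap: 0.003
gripper_force: 1.0
```

{"method": "play_rows", "body": {"commands": [[0,0.003,0,0],[0,0.006,0,0],[0,0.009,0,0],[0,0.012,0,0],[0,0.014,0,0],[0,0.015,0,0],[0,0.016,0,0],[0,0.0165,0,0],[0,0.017,0,0]]}}

```text
time: 8.88
ee_pos: [0.5781, -0.4282, 0.1095]
eef_rot: [-0.0, 0.191, 0.982, -0.0]
ft_force: [-3.8, -2.0, 1.2]
finger_gap: 0.005
gripper_force: 1.8
```

{"method": "play_rows", "body": {"commands": [[0,0.0005,0,0],[0,0.001,0,0],[0,0.0015,0,0],[0,0.002,0,0]]}}

```text
time: 9.22
ee_pos: [0.5789, -0.4264, 0.1094]
eef_rot: [-0.0, 0.191, 0.982, 0.0]
ft_force: [-4.7, -2.0, 0.2]
finger_gap: 0.003
gripper_force: 1.8
```

{"method": "play_rows", "body": {"commands": [[0,0.0005,0,0],[0,0.001,0,0],[0,0.0015,0,0],[0,0.002,0,0]]}}

```text
time: 9.55
ee_pos: [0.5796, -0.4245, 0.1094]
eef_rot: [-0.0, 0.191, 0.982, -0.0]
ft_force: [-3.3, -1.8, 1.6]
finger_gap: 0.006
gripper_force: 1.8
```

{"method": "play_rows", "body": {"commands": [[0,0.0005,0,0],[0,0.001,0,0],[0,0.0015,0,0],[0,0.002,0,0]]}}

```text
time: 9.88
ee_pos: [0.5799, -0.4238, 0.1095]
eef_rot: [-0.0, 0.191, 0.982, -0.001]
ft_force: [-6.6, -5.6, -0.3]
finger_gap: 0.004
gripper_force: 4.1
```

{"method": "play_rows", "body": {"commands": [[0,0.0005,0,0],[0,0.001,0,0],[0,0.001,0,0]]}}

```text
time: 10.13
ee_pos: [0.58, -0.4238, 0.1095]
eef_rot: [-0.0, 0.191, 0.982, -0.002]
ft_force: [-6.4, -7.6, -0.9]
finger_gap: 0.009
gripper_force: 4.7
```

The force climbs with no motion, so the knob is on the end stop. I'll retreat sideways, lift, and check.

{"method": "play_rows", "body": {"commands": [[0,-0.005,0,0],[0,-0.012,0,0],[0,-0.02,0,0],[0,-0.02,0,0],[0,-0.02,-0.03,0],[0,-0.02,-0.065,0],[0,-0.02,-0.1,0],[0,-0.02,-0.14,0],[0.035,-0.02,-0.16,0],[0.07,-0.02,-0.16,0],[0.105,-0.02,-0.16,0],[0.14,-0.02,-0.16,0],[0.14,0.02,-0.16,0],[0.14,0.06,-0.16,0],[0.14,0.1,-0.16,0],[0.14,0.14,-0.16,0],[0.14,0.18,-0.16,0],[0.14,0.22,-0.16,0],[0.14,0.22,-0.16,0]]}}

```text
time: 11.72
ee_pos: [0.5353, -0.1594, 0.2699]
eef_rot: [0.001, 0.188, 0.982, 0.001]
ft_force: [-0.5, -0.7, 0.7]
finger_gap: 0.007
gripper_force: 0.0
```

```bash
python3 - <<'E'
from h import *
s=manip.get_state();print(s["ee_pos"],s["ft_force"],s["time"])
im=manip.read_camera("top")[:,:,::-1]; c=im[140:260,270:380]
cv2.imwrite("pics/ctop3.png",cv2.resize(c,None,fx=5,fy=5,interpolation=cv2.INTER_CUBIC))
E
```

```text
[ 0.5353 -0.1594  0.2699] [-0.5225 -0.736   0.6837] 11.7167
```

View pics/ctop3.png

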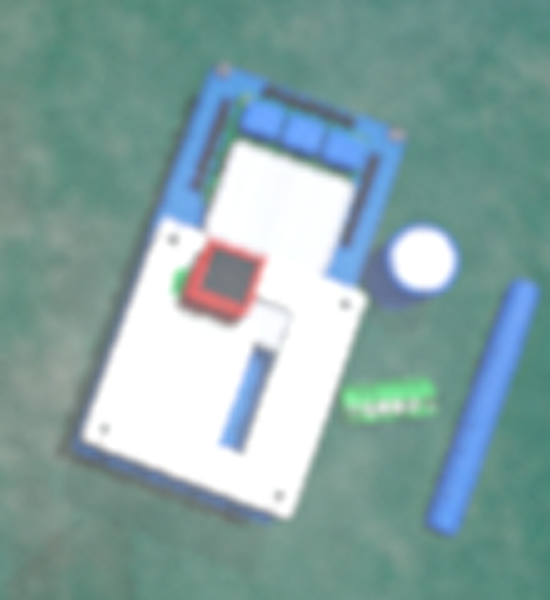

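The knob's cap is at crop (232,273), against the green mark. The keeper bar is out over the board, and the board and loose parts haven't moved. Handing in.

```bash
python3 -c "
from h import *
k=cast(manip.camera_info('top'),np.array((232,273))/5+[269.6,139.6],.139)[0,:2]
a=np.radians(-22);R=np.array([[np.cos(a),-np.sin(a)],[np.sin(a),np.cos(a)]]);print((k-[.5555,-.4042])@R*1000)
print(manip.close_job())"
```

```text
[32.2942 16.2683]
the job is handed in; nothing more can be done
None
```

The knob was pushed along the long leg to the corner, then into the short leg against its end stop by the green mark; the hand is clear, the board and nearby loose parts look unmoved in the last picture (the inductor was outside that crop), and the job is handed in at about 12 s of the 45 s limit.

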